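# Service the filter manifold: swap the cartridges, hang the drip pail, open the valve

### The job

Put the filter manifold back into service: unlock the spent cartridge from its port and put it in the discard tray, fit every fresh cartridge standing on the bench into a port of its own (lugs over the slots, pushed fully home, then twisted clockwise to the stop so that it is locked), and hang the drip pail by its handle on the hook of the drain stand, in any order. Only when all that is done, push the valve lever away from the robot until it is fully open. Ports left over stay empty; leave the other things on the bench alone.

Things in the scene. Friction and masses are not known exactly. Their poses are not given: they have to be found in the camera images.
- cart0: filter cartridge, 75 high, stands upright (None if absent). Origin: centre of its underside. Steel spigot dia 40, 19 high (lowest 3: dia 37), with two lugs at its foot along its +x and -x: 9 wide, z 0 to 6, 60 over both. White body dia 52, z 19 to 45. On top a wing grip in line with the lugs: 44 long (x), 12 thick (y), z 45 to 75, to be pinched across the 12. Half a turn changes nothing. 0.1 to 0.21 kg
- cart1: a second filter cartridge, the same as cart0 (None if absent)
- cart2: a third filter cartridge, the same as cart0 (None if absent)
- port0: bayonet port, fixed on the deck at its own angle. Origin: centre of its underside, on the deck. Grey collar 76 across, top 24 above the origin, plate 10 thick, open beneath; bore dia 44; two slots 13 wide, open outwards, along its +x and -x. A cartridge with lugs over the slots drops until its body sits on the collar, its origin 5 above the port's, with 3 of play under the plate
- port1: bayonet port, as port0. A cartridge pushed home turns clockwise seen from above (towards negative yaw) by about 1.27 rad (73 degrees) to a fixed stop, its lugs passing under the plate; the other way a stop blocks it after about 0.2 rad. No spring or detent: turning takes friction only
- port2: bayonet port, the same as port0 and port1
- spent: the spent cartridge, of the same shape and size as cart0; it starts locked in one of the ports, about 1.0 to 1.2 rad clockwise of the position in which its lugs lie under the slots and it can be lifted out
- tray: open grey discard tray, fixed on the bench to the right of the manifold, 110 (x) by 130 (y) outside, walls 4 thick and 30 high, floor about 4 thick. Origin: centre of its underside
- manifold: fixed steel deck of the filter manifold, 130 (x) by 400 (y, from -240 to +160) by 30 high; the three ports stand on it in a row (at about y +100, 0, -100), the valve lever at y -195. Origin: on the bench under the middle port; its +x points away from the robot (yaw within 0.15)
- pail: open steel drip pail, dia 100 at the rim, 82 at the foot, 80 high, with a stiff upright arch handle: uprights at its y -49 and +49 and a straight level round bar, dia 8, along its y, bar centre 155 above the foot. Origin: centre of its underside. 0.15 kg, stands upright on the bench at the start
- pail_handle (a point): middle of the pail's handle bar (on the bar's centre line, 155 above the pail's foot); its axes are the pail's
- stand: fixed drain stand, base plate 170 by 100 by 12, origin at the centre of its underside. A post dia 18 at its x +65, 232 high, carries a hook arm dia 8 along its -x (to the robot, yaw within 0.5): from the post (height 222) down to its lowest point (height 205) at x -25, then up to its tip at x -47 (top 234). A short copper spout lies under the arm (x +15 to +65, height 183 to 205)
- hook_seat (a point): where the middle of the pail's handle bar lies when it hangs in the hook: 213 above the bench, at the stand's x -25, y 0; axes as the stand's. The bar comes from the tip's side, lying across the arm, its centre more than 240 above the bench to clear the tip, and is lowered into the seat
- valve (a joint): angle of the valve lever at the right (-y) end of the manifold: 0 shut (leaning 0.5 rad towards the robot, the manifold's -x), 1.0 fully open (leaning 0.5 rad away, its +x). It swings about a level axis, pushes easily (about 1 N) and stays where it is left
- valve_tip (a point): centre of the black ball (dia 26) on the end of the valve lever, 80 from the lever's pivot; about 120 above the bench. It moves with the lever: about 77 along the manifold's +x from shut to open
- amber_bottle: a brown bottle, not part of the job, to be left alone
- white_jar: a white jar, not part of the job, to be left alone
- tip_box: a red tip box, not part of the job, to be left alone
- beaker: a beaker, not part of the job, to be left alone
- small_bottle: a small brown bottle, not part of the job, to be left alone
- marker: a marker pen, not part of the job, to be left alone
- dish: a white dish, not part of the job, to be left alone
Not all that is in view belongs to the job. Leave any yellow look-alike of the pail alone.

How it is judged:
By the outcome, as a careful person would: the job done as asked, in the order asked, and still so for the second after the job is handed in, with the robot touching nothing.
Of cart0, cart1, cart2 only 2 to 3 are there at a start; the rules pass over those that are not, and their reading is None.
At some moment in a run one of cart0, cart1, cart2 may be knocked a few centimetres aside while the robot is not near it.
It also fails if it takes over 200 s, if anything falls off the work surface, if the arm or the gripper's body presses on something with over 40 N, if the wrist force passes 120 N, or if a joint passes its speed limit or range.

### The arm

A 6-joint arm with a two-finger parallel gripper is mounted at the origin on the work surface. World frame = base frame: x ahead of the robot, y to its left, z up, the work surface at z = 0. Lengths are in mm, angles in rad, forces in N, time in s.
With the tool pointing down it reaches from about 275 to 750 mm from the base axis. Payload 10.2 kg.
Tool frame: the origin (TCP) lies at the very end of the fingers, on their centre line; the grasp point (between the pads) lies 19 mm behind it; z points along the fingers, y is the line along which they close (so a half turn about z gives the same grasp; the last joint's range is limited). The gripper opens to 85 mm and grips with 20 to 120 N. Pads are 22 mm wide; open, the fingers measure 114 mm over their backs; the gripper's body (76 mm by 85 mm) begins 54 mm behind the grasp point. The pads swing forward as they close: fully open they stand 13 mm farther back than shut.
Start: joints at [0.923, 0.313, 1.498, -0, 1.331, -0.223], TCP at [216.386, 478.339, 231.294] pointing down, gripper open.
Joint ranges: [-2.94, 2.94], [-0.97, 2.17], [0.19, 2.56], [-1.23, 4.37], [0.02, 3.11], [-2.88, 2.88]. Speed limits (rad/s): [2.39, 2.39, 3.01, 3.14, 3.14, 3.14].

### API

Orientations are given as a unit quaternion [w, x, y, z].
In Python, from rig import ctrl gives the robot as it stands.
- The arm moves only by the shell command python3 -m pendant 'ROWS' [FORCE]. ROWS is JSON, a list that holds one entry, the list of rows, each a list of 5 numbers: the shift along the tool's x, y, z normalised to -1 to 1, where 1 is 200 mm, then the turn about the tool's z normalised to -1 to 1, where 1 is pi rad, then the opening, from 0 (shut) to 1 (fully open). In form: [[[dx, dy, dz, spin, hand], ...]]. A call has 1 to 12 rows; each row is the pose to reach, as a shift and turn from the pose commanded when the call began, along the tool's axes at that moment, turning the shorter way round; what a row does not reach only later rows make up. A row lasts 1/10 s, in which the tool goes at most 50 mm and 8.59 degrees, less where a joint would pass 70% of its speed; a pose out of reach is approached as far as the arm can. A call with a number of a shift or a turn outside -1 to 1 is refused whole. A call with a gripper value outside its range is refused whole. The fingers move at their own pace and stop on an object; FORCE is the grip in N (left out, the last holds). Time passes only in rows, so rows that repeat a pose let the fingers close. It gives the time, the measured TCP pose, the force, the opening and the grip force at its end, in the units of the state.
- ctrl.sense(): the state, without advancing time (a new reading comes with each control period).
- ctrl.capture(name): name is "scene" or "top"; returns (picture, depth): 480x640x3 uint8, blue, green, red; 480x640 float32, mm along the optical axis (not along the pixel's ray), 0 where there is no reading.
- ctrl.get_calibration(name): a dict with "K" (3x3 intrinsics, pixels), "origin" and "rotation" of the camera in the world. Camera axes: x right, y down, z forward; pixel columns grow to the right and rows downward; lengths in mm; the calibration is good to about 2 mm. A picture is of the moment at which its call begins. get_calibration takes no time and is no camera call.
- ctrl.finish_job(): hands the job in; it is judged then, once.
The state is a dict: "time_s": time; "joints": joint angles; "dq": joint speeds; "tau": joint torques, N m; "eef_pos": TCP position; "ee_rot": TCP orientation; "force": force on the tool from outside, world axes, zero at the start; "wrist_torque": the same for the moment, N m; "grip_width": opening from 0.0 (shut) to 1.0 (fully open); "grip_force": force on a finger pad.
Only numpy, scipy, OpenCV 4.12 (cv2) and the standard library are available. Lean on these libraries where they do the work, as an engineer would, in place of code of your own. Each camera call takes 0.05 s, during which the arm holds its last target. There are 200 camera calls.

## Working session

There is one attempt and no reset: what is moved stays moved. The work goes in short steps, Python scripts to look and compute and a shell command to move; the robot and the scene stay as the last step left them, time stands still between calls to the robot, and variables do not carry over. Pictures are saved under pics/ and viewed, at most 14 in all, crops included, and the job is handed in when it is done.

```bash
ls; mkdir -p pics; python3 - <<'E'
from rig import ctrl
import cv2,numpy as np
for n in("scene","top"):
    p,d=ctrl.capture(n);cv2.imwrite(f"pics/{n}0.png",p);np.save(f"{n}0.npy",d)
    c=ctrl.get_calibration(n);print(n,np.round(c["K"],1).tolist(),np.round(c["origin"],1),np.round(c["rotation"],3).tolist())
print(ctrl.sense())
E
```

```text
pics
scene [[524.7, 0.0, 321.1], [0.0, 524.7, 240.0], [0.0, 0.0, 1.0]] [1013.   396.8 1012.5] [-0.129, 0.403, 0.861, -0.281]
top [[548.5, 0.0, 322.6], [0.0, 548.5, 239.9], [0.0, 0.0, 1.0]] [ 275.1    9.5 1433.7] [0.07, -0.69, 0.717, -0.073]
{'time_s': 0.1, 'joints': array([ 9.22630844e-01,  3.13397363e-01,  1.49835759e+00, -2.71779368e-05,
        1.33099055e+00, -2.23421775e-01]), 'dq': array([-0.00130054, -0.00059454, -0.00099339, -0.00191124,  0.00145639,
       -0.00016983]), 'tau': array([ 1.51951899e-03, -4.12902546e+01, -2.60144198e+01, -2.92871582e-04,
        3.04243003e-03,  1.22494254e-05]), 'eef_pos': array([216.23274098, 478.15220289, 230.79192814]), 'ee_rot': array([-2.31362389e-04,  2.10775860e-01,  9.77534247e-01, -5.28122684e-04]), 'force': array([-0.26837587, -0.27818819,  0.10537187]), 'wrist_torque': array([-0.01060793, -0.00216858,  0.03115454]), 'grip_force': 0.0, 'grip_width': 1.0020077583110136}
```

View pics/scene0.png

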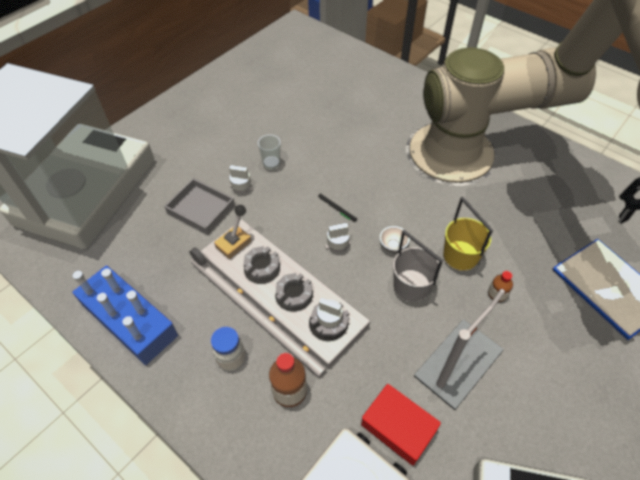

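View pics/top0.png

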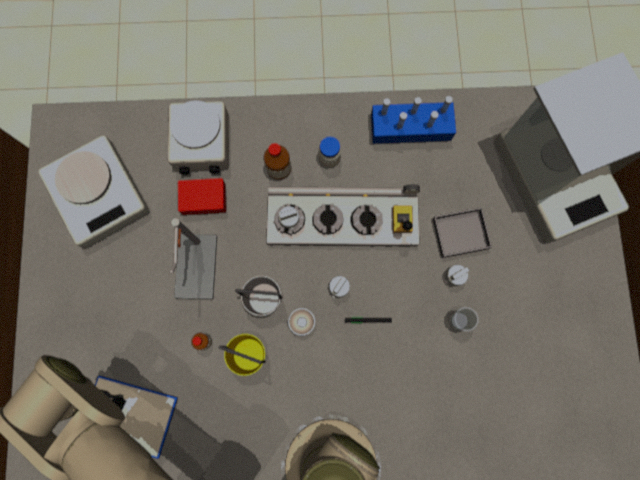

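The top view shows a spent cartridge in the left port (289,218) and empty ports at (328,218) and (368,219). Two fresh cartridges stand at (340,287) and (458,274). The stand is at (195,265) and the tray at (461,232). There are two pails: grey steel (262,297) and yellow (245,354). The steel one fits the description, and yellow is the excluded look-alike.

```bash
cat > h.py <<'E'
from rig import ctrl
import cv2,numpy as np
from scipy.spatial.transform import Rotation as R
def cal(n):
    c=ctrl.get_calibration(n);r=np.array(c["rotation"],float)
    M=r if r.shape==(3,3) else R.from_quat(r[[1,2,3,0]]).as_matrix()
    return np.array(c["K"],float),np.array(c["origin"],float),M
def rays(n,uv):
    K,o,M=cal(n);uv=np.atleast_2d(np.array(uv,float))
    d=np.c_[(uv[:,0]-K[0,2])/K[0,0],(uv[:,1]-K[1,2])/K[1,1],np.ones(len(uv))]
    return o,d@M.T
def plane(n,uv,z):
    o,d=rays(n,uv);return o+d*((z-o[2])/d[:,2])[:,None]
def cloud(n,dep):
    v,u=np.mgrid[:480,:640];o,d=rays(n,np.c_[u.ravel(),v.ravel()])
    P=o+d*dep.reshape(-1,1);P[dep.ravel()==0]=np.nan
    return P.reshape(480,640,3)
def pix(n,P):
    K,o,M=cal(n);q=(np.atleast_2d(P)-o)@M;q=q/q[:,2:];return (q@K.T)[:,:2]
def fit(P):
    c=P[:,:2].mean(0);w,V=np.linalg.eigh(np.cov((P[:,:2]-c).T));a=V[:,1]
    return np.round(c,1),round(float(np.arctan2(a[1],a[0])),3),np.round(np.sqrt(w*12),1),len(P)
E
python3 - <<'E'
from h import *
for n in("scene","top"):
    C=cloud(n,np.load(n+"0.npy"))
    def box(u0,v0,u1,v1,lo,hi,t):
        P=C[v0:v1,u0:u1].reshape(-1,3);P=P[(P[:,2]>lo)&(P[:,2]<hi)]
        print(n,t,*(fit(P) if len(P)>3 else "-"),np.round(P[:,2].mean(),1) if len(P) else '')
    B={"scene":dict(cA=(322,215,355,255),cB=(224,158,255,196),sp=(305,290,355,342),bar=(395,225,445,280),tray=(160,175,240,235),p1=(272,270,318,312),p2=(240,243,284,286),man=(190,210,370,370),tip=(230,202,250,218),arm=(440,280,515,400)),
     "top":dict(cA=(325,270,355,302),cB=(443,260,473,290),sp=(270,200,308,240),bar=(230,270,290,325),tray=(430,205,492,260),p1=(308,200,347,238),p2=(349,200,388,238),man=(262,185,425,250),tip=(388,200,416,236),arm=(165,210,220,305))}[n]
    for k,lo,hi in(("cA",64,85),("cB",64,85),("sp",98,120),("bar",145,170),("tray",24,40),("p1",46,62),("p2",46,62),("man",24,36),("tip",105,140),("arm",195,250)): box(*B[k],lo,hi,k)
    im=cv2.imread(f"pics/{n}0.png")
    c=im[185:252,260:425] if n=="top" else im[200:370,185:375]
    s=4.8 if n=="top" else 3.2
    cv2.imwrite(f"pics/{n}man.png",cv2.resize(c,None,fx=s,fy=s,interpolation=cv2.INTER_CUBIC))
E
```

```text
scene cA [439.6 -37.6] 2.519 [13.1 44.9] 135 73.3
scene cB [ 455.8 -340. ] 2.079 [12.1 44.5] 115 72.9
scene sp [619.2  84.1] 1.864 [13.  44.7] 180 108.1
scene bar [420.  158.8] 1.449 [  7.5 113.1] 225 157.6
scene tray [ 564.1 -362.2] 1.796 [163.1 186.4] 496 29.5
scene p1 [616.  -14.6] 1.416 [72.3 96.5] 673 53.9
scene p2 [ 609.7 -114.6] 1.403 [ 71.3 107. ] 654 53.9
scene man [632.2 -38.4] 1.51 [179.6 398.4] 7379 30.3
scene tip [ 573.4 -205.8] 2.658 [18.7 23.4] 125 128.8
scene arm [538.8 333.1] 3.082 [ 12.4 145.9] 494 219.1
top cA [441.3 -38.6] 2.522 [12.4 44.7] 89 74.9
top cB [ 458.7 -341.1] 2.069 [12.1 46.6] 90 74.1
top sp [620.2  83.5] 1.866 [13.6 44. ] 102 108.6
top bar [421.5 156.1] 1.447 [  7.8 104.5] 152 157.8
top tray [ 575.4 -369.3] 1.746 [149.3 178.1] 319 29.4
top p1 [618.2 -17.7] 1.543 [73.9 82.6] 403 53.8
top p2 [ 611.6 -119.5] 1.687 [73.  83.3] 420 53.6
top man [623.3 -54.5] 1.508 [161.9 390.8] 5395 29.8
top tip [ 573.  -207.9] 1.017 [21.9 22.9] 89 131.1
top arm [539.7 331.5] 3.064 [ 11.9 123.1] 300 217.6
```

View pics/topman.png

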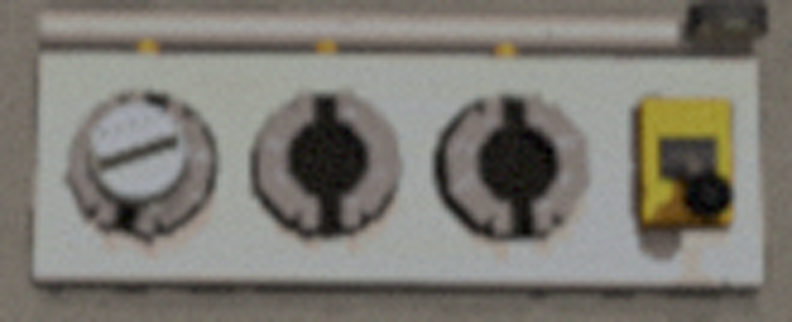

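The enlarged crop confirms the spent cartridge in the left port, with its slot running (157,98)–(125,215). The middle slot runs (325,105)–(328,225) and the right slot (515,105)–(518,225). The lever ball is at (708,195). Next I measure the ports and the stand.

```bash
python3 - <<'E'
from h import *
from scipy.optimize import least_squares
Cs={n:cloud(n,np.load(n+"0.npy")) for n in("scene","top")}
for g,z in(((620,84),54),((617,-16),54),((611,-117),54)):
    for n in Cs:
        P=Cs[n].reshape(-1,3);P=P[(abs(P[:,2]-z)<4)&(np.hypot(P[:,0]-g[0],P[:,1]-g[1])<50)]
        c=np.array(g,float)
        for _ in range(4):
            d=P[:,:2]-c;a=np.arctan2(d[:,1],d[:,0]);r=np.hypot(*d.T)
            E=np.array([P[m][np.argmax(r[m]),:2] for k in range(36) if (m:=(np.floor((a+np.pi)/2/np.pi*36)==k)).sum()>2])
            s=least_squares(lambda q:np.hypot(E[:,0]-q[0],E[:,1]-q[1])-q[2],[*c,38],loss="soft_l1");c=s.x[:2]
        im=cv2.cvtColor(cv2.imread(f"pics/{n}0.png"),cv2.COLOR_BGR2GRAY)
        t=np.arange(0,2*np.pi,np.radians(3));I=0
        for rr in(27,30,33):
            uv=pix(n,np.c_[c[0]+rr*np.cos(t),c[1]+rr*np.sin(t),np.full(len(t),z)]).astype(np.float32)
            I=I+cv2.remap(im,uv[:,0:1],uv[:,1:2],cv2.INTER_LINEAR)[:,0]/3.
        w=np.clip(110-I,0,None);ph=np.angle((w*np.exp(2j*t)).sum())/2
        print(n,"c",np.round(s.x,1),"slot",round(ph,3),"dark",[(int(np.degrees(tt)),int(i)) for tt,i in zip(t,I) if i<90])
for n in Cs:
    C=Cs[n]; P=C.reshape(-1,3)
    r=P[(P[:,0]>380)&(P[:,0]<640)&(P[:,1]>240)&(P[:,1]<420)]
    b=r[(r[:,2]>9)&(r[:,2]<15)];rc=cv2.minAreaRect(b[:,:2].astype(np.float32));print(n,"plate",rc,len(b))
    a=r[(r[:,2]>196)&(r[:,2]<250)]
    for x in range(440,600,8):
        m=a[(a[:,0]>=x)&(a[:,0]<x+8)]
        if len(m):print(x,len(m),np.round(m[:,1].mean(),1),np.round(m[:,2].mean(),1),np.round(m[:,2].max(),1))
    t=P[(abs(P[:,0]-565)<90)&(abs(P[:,1]+367)<100)&(abs(P[:,2]-30)<4)&(P[:,1]<-285)];print("tray",cv2.minAreaRect(t[:,:2].astype(np.float32)),len(t))
    for k,q in dict(tall=P[(P[:,2]>100)&(P[:,1]<-430)&(P[:,1]>-700)&(P[:,0]>350)&(P[:,0]<800)],bottle=P[(P[:,2]>60)&(P[:,0]>690)&(P[:,0]<800)&(abs(P[:,1]-100)<80)]).items(): print(k,np.round(np.nanpercentile(q,[1,50,99],axis=0),0).tolist() if len(q) else 0)
E
```

```text
scene c [617.9  83.4  38.8] slot -0.292 dark [(336, 81), (339, 66), (342, 58), (345, 57), (348, 66), (351, 83)]
top c [621.1  83.5  38.2] slot -0.322 dark [(135, 89), (150, 81), (153, 63), (156, 43), (159, 29), (162, 19), (165, 16), (168, 20), (171, 32), (174, 51), (177, 71), (180, 88)]
scene c [614.6 -17.8  39.1] slot -0.021 dark [(0, 63), (3, 67), (6, 82), (351, 86), (354, 72), (357, 64)]
top c [618.8 -17.5  38.1] slot 0.003 dark [(0, 35), (3, 36), (6, 41), (9, 55), (12, 74), (168, 77), (171, 53), (174, 33), (177, 26), (180, 24), (183, 25), (186, 36), (189, 53), (192, 79), (348, 82), (351, 58), (354, 44), (357, 34)]
scene c [ 607.8 -119.8   39.1] slot -0.009 dark [(0, 69), (3, 72), (6, 84), (354, 80), (357, 71)]
top c [ 612.4 -119.5   38.3] slot 0.025 dark [(0, 29), (3, 29), (6, 36), (9, 49), (12, 71), (171, 71), (174, 50), (177, 35), (180, 24), (183, 20), (186, 22), (189, 35), (192, 59), (195, 87), (348, 80), (351, 59), (354, 38), (357, 33)]
scene plate ((510.4870910644531, 334.1820373535156), (100.1677017211914, 171.77359008789062), 86.30017852783203) 2829
456 7 337.4 234.0 236.3
[... 766 characters left out ...]
6791381836) 1592
456 3 337.0 233.7 234.6
464 13 336.3 230.9 238.5
472 12 335.9 223.4 229.7
480 11 335.8 214.8 220.9
488 10 335.1 208.3 210.7
496 11 334.5 212.0 217.1
504 11 334.3 212.5 216.0
512 14 333.6 212.1 218.2
520 15 333.2 214.9 218.6
528 18 332.1 212.8 222.5
536 20 331.7 212.9 220.8
544 24 331.2 212.2 224.3
552 23 330.8 212.9 224.8
560 23 329.7 213.7 227.7
568 46 327.8 221.3 236.9
576 39 328.4 226.8 235.9
584 6 331.1 231.2 233.4
tray ((574.64306640625, -368.9692687988281), (110.8829345703125, 131.8110809326172), 8.644964218139648) 255
tall [[632.0, -693.0, 107.0], [724.0, -554.0, 314.0], [798.0, -496.0, 321.0]]
bottle [[743.0, 78.0, 63.0], [764.0, 108.0, 107.0], [795.0, 141.0, 154.0]]
```

```bash
cat >> h.py <<'E'
def go(x,y,z,psi=None):
    s=ctrl.sense();q=np.array(s["ee_rot"]);M=R.from_quat(q[[1,2,3,0]]).as_matrix()
    cur=np.arctan2(M[1,1],M[0,1]);d=M.T@(np.array([x,y,z])-s["eef_pos"])/200
    sp=0 if psi is None else -((psi-cur+np.pi/2)%np.pi-np.pi/2)/np.pi
    if psi is not None and sp: q6=s["joints"][5]+sp*np.pi; 
    else: q6=s["joints"][5]
    print("t",round(s["time_s"],1),"pos",np.round(s["eef_pos"],1),"psi",round(cur,3),"-> rows",np.round(d,4).tolist(),"spin",round(sp,4),"q6~",round(q6,2))
E
python3 -c "
from h import *
go(417.4,129.7,231,1.448+np.pi/2)"
```

```text
t 0.1 pos [216.2 478.2 230.8] psi 1.146 -> rows [-1.6344, -1.173, -0.0001] spin 0.4039 q6~ 1.05
```

```bash
python3 -m pendant '[[[-0.82,-0.585,-0.1,0.2,0.5],[-0.82,-0.585,-0.1,0.2,0.5],[-0.82,-0.585,-0.1,0.2,0.5],[-0.82,-0.585,-0.1,0.2,0.5],[-0.82,-0.585,-0.1,0.2,0.5],[-0.82,-0.585,-0.1,0.2,0.5],[-0.82,-0.585,-0.1,0.2,0.5],[-0.82,-0.585,-0.1,0.2,0.5]]]' 60; python3 -c "
from h import *
go(417.4,129.7,231,1.448+np.pi/2)"
```

```text
time_s: 0.9
eef_pos: [316.9, 305.0, 251.0]
ee_rot: [-0.0, 0.501, 0.865, -0.0]
force: [0.8, 0.0, 0.5]
grip_width: 0.497
grip_force: 0.0
t 0.9 pos [316.9 305.  251. ] psi 0.521 -> rows [-1.0106, -0.0, 0.0999] spin 0.2048 q6~ 0.62
```

```bash
python3 -m pendant '[[[-1,0,0.1,0.205,0.5],[-1,0,0.1,0.205,0.5],[-1,0,0.1,0.205,0.5],[-1,0,0.1,0.205,0.5],[-1,0,0.1,0.205,0.5],[-1,0,0.1,0.205,0.5],[-1,0,0.1,0.205,0.5],[-1,0,0.1,0.205,0.5]]]' 60; python3 - <<'E'
from h import *
p,d=ctrl.capture("scene");C=cloud("scene",d)
P=C[225:285,385:450].reshape(-1,3);P=P[(P[:,2]>150)&(P[:,2]<164)&(abs(P[:,0]-420)<15)];print(fit(P),P[:,1].min(),P[:,1].max())
P=cloud("top",ctrl.capture("top")[1])[270:330,225:295].reshape(-1,3);P=P[(P[:,2]>150)&(P[:,2]<164)&(abs(P[:,0]-420)<15)&(P[:,1]>100)&(P[:,1]<215)];print(len(P),P[:,1].min(),P[:,1].max())
go(417.4,129.7,136,1.448+np.pi/2)
E
```

```text
time_s: 1.7
eef_pos: [416.1, 131.6, 231.4]
ee_rot: [0.0, 0.749, 0.662, 0.0]
force: [0.7, 0.0, -0.2]
grip_width: 0.503
grip_force: 0.0
(array([419.9, 159.5]), 1.449, array([  8. , 108.3]), 211) 105.21303936675804 209.3990847188107Traceback (most recent call last):
  File "<stdin>", line 4, in <module>
    return umr_minimum(a, axis, None, out, keepdims, initial, where)
ValueError: zero-size array to reduction operation minimum which has no identity
```

```bash
python3 -m pendant '[[[-0.009,0.008,0.24,0,0.5],[-0.009,0.008,0.477,0,0.5],[-0.009,0.008,0.477,0,0.5],[-0.009,0.008,0.477,0,0],[-0.009,0.008,0.477,0,0],[-0.009,0.008,0.477,0,0],[-0.009,0.008,0.477,0,0],[-0.009,0.008,0.477,0,0]]]' 70; python3 -m pendant '[[[0,0,-0.2,0,0],[0,0,-0.4,0,0],[0,0,-0.6,0,0],[0,0,-0.65,0,0],[0,0,-0.65,0,0]]]'; python3 -c "
from h import *
p,d=ctrl.capture('scene');C=cloud('scene',d)
P=C[:,300:].reshape(-1,3);P=P[(P[:,2]>200)&(P[:,2]<310)&(abs(P[:,0]-420)<15)&(P[:,1]>145)&(P[:,1]<215)];print(fit(P),np.nanpercentile(P,[2,50,98],axis=0))
go(484.2-60,307.6+4,245,-0.065)"
```

```text
time_s: 2.6
eef_pos: [419.0, 128.4, 138.1]
ee_rot: [0.001, 0.75, 0.661, 0.001]
force: [-0.9, -0.8, 7.6]
grip_width: 0.066
grip_force: 68.5
time_s: 3.1
eef_pos: [418.4, 128.4, 267.7]
ee_rot: [0.001, 0.75, 0.661, 0.002]
force: [-0.4, -0.9, -1.9]
grip_width: 0.061
grip_force: 69.1
(array([425.9, 190.3]), 1.446, array([ 9.3, 69. ]), 291) [[417.87685847 147.76848759 204.58709376]
 [426.62779553 201.88271052 285.1185611 ]
 [431.23683867 208.83875554 291.01447971]]
t 3.1 pos [417.8 128.4 266. ] psi -0.126 -> rows [0.9128, -0.0834, 0.1047] spin -0.0195 q6~ 0.09
```

```bash
python3 -c "
from h import *
go(376,313.6,229,-0.065)"; 
```

```text
t 3.1 pos [417.8 128.4 266. ] psi -0.126 -> rows [0.8923, -0.3238, 0.1846] spin -0.0195 q6~ 0.09
```

```bash
python3 -m pendant '[[[0.2,-0.07,0,-0.005,0],[0.4,-0.14,0,-0.01,0],[0.6,-0.22,0.05,-0.015,0],[0.8,-0.29,0.12,-0.02,0],[0.892,-0.324,0.185,-0.02,0],[0.892,-0.324,0.185,-0.02,0],[0.892,-0.324,0.185,-0.02,0]]]'; python3 -c "
from h import *
p,d=ctrl.capture('scene');cv2.imwrite('pics/s1.png',cv2.resize(p[150:420,330:600],None,fx=2,fy=2))
C=cloud('scene',d)
P=C[:,300:].reshape(-1,3);P=P[(P[:,2]>235)&(P[:,2]<256)&(abs(P[:,0]-376)<25)&(P[:,1]>325)&(P[:,1]<400)];print(fit(P),np.nanpercentile(P,[2,50,98],axis=0))
go(484.1,306.6,229,-0.065)"; 
```

```text
time_s: 3.85
eef_pos: [375.7, 313.1, 227.8]
ee_rot: [-0.0, 0.729, 0.685, -0.001]
force: [-0.1, -0.5, -0.4]
grip_width: 0.06
grip_force: 69.0
(array([378.9, 361.6]), 1.493, array([ 7.5, 72.3]), 209) [[372.93396278 326.20303204 238.92879737]
 [379.2073248  362.06114171 247.44536641]
 [383.33302719 392.97103025 251.57577388]]
t 3.9 pos [376.2 312.8 228.5] psi -0.064 -> rows [0.0035, 0.5404, -0.003] spin 0.0003 q6~ 0.52
```

View pics/s1.png

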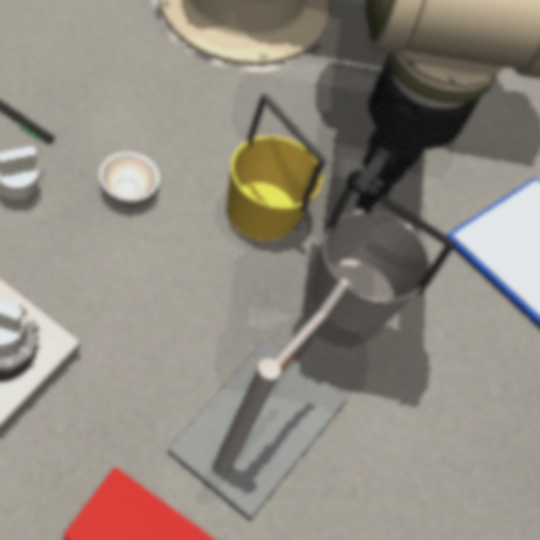

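The crop shows the steel pail held by its bar, in front of the hook tip (348,283), with the hook arm pointing into the arch. The yellow pail is untouched.

```bash
python3 -m pendant '[[[0.003,0.18,0,0,0],[0.003,0.36,0,0,0],[0.003,0.48,0,0,0],[0.003,0.54,0,0,0],[0.003,0.54,0,0,0],[0.003,0.54,0.08,0,0],[0.003,0.54,0.12,0,0],[0.003,0.54,0.15,0,0],[0.003,0.54,0.16,0,0],[0.003,0.54,0.165,0,0]]]';python3 -c "
from h import *
p,d=ctrl.capture('scene');cv2.imwrite('pics/s2.png',cv2.resize(p[200:420,380:600],None,fx=2.5,fy=2.5))"
```

```text
time_s: 4.9
eef_pos: [485.1, 307.3, 197.8]
ee_rot: [0.001, 0.729, 0.684, 0.002]
force: [2.4, -1.0, 9.1]
grip_width: 0.063
grip_force: 70.0
```

View pics/s2.png

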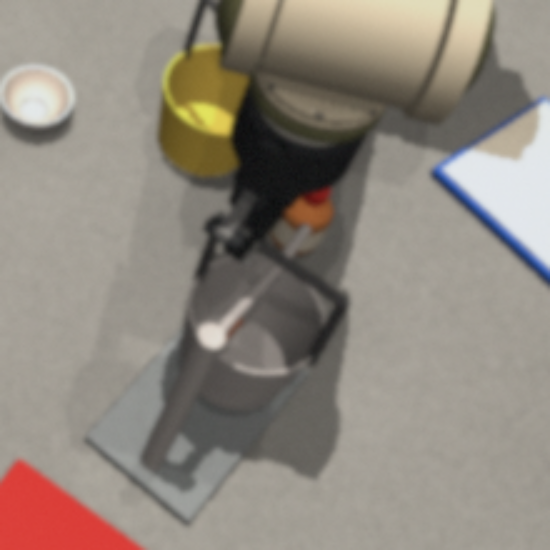

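The bar lies across the hook arm behind the tip (300,238) and carries load, so I release it.

```bash
python3 -m pendant '[[[0,0,0,0,0.1],[0,0,0,0,0.15],[0,0,0,0,0.25],[0,0,0,0,0.35],[0,0,0,0,0.35],[0,0,-0.1,0,0.35],[0,0,-0.3,0,0.35],[0,0,-0.4,0,0.35],[0,0,-0.4,0,0.35]]]';python3 -c "
from h import *
p,d=ctrl.capture('scene');cv2.imwrite('pics/s3.png',cv2.resize(p[200:420,380:600],None,fx=2.5,fy=2.5))
for n in('scene','top'):
  C=cloud(n,ctrl.capture(n)[1]);P=C.reshape(-1,3);P=P[(P[:,2]>200)&(P[:,2]<225)&(abs(P[:,0]-486)<12)&(P[:,1]>275)&(P[:,1]<400)];print(fit(P),np.percentile(P,[2,50,98],axis=0).round(1).tolist())
go(619.8,83.6,245,1.865+np.pi/2)"
```

```text
time_s: 5.85
eef_pos: [484.7, 307.6, 278.9]
ee_rot: [0.001, 0.729, 0.684, 0.003]
force: [0.3, 0.4, -0.0]
grip_width: 0.35
grip_force: 0.0
(array([487.6, 329.9]), 1.388, array([14.7, 90. ]), 317) [[475.3, 285.7, 205.5], [487.6, 333.6, 216.7], [497.7, 376.7, 220.8]]
(array([480.9, 286.1]), -3.138, array([6. , 8.4]), 12) [[477.6, 283.8, 203.3], [480.9, 286.1, 215.2], [484.7, 288.9, 220.3]]
t 6.0 pos [483.6 307.1 274.6] psi -0.063 -> rows [-1.072, 0.751, 0.1474] spin -0.1139 q6~ 0.07
```

View pics/s3.png

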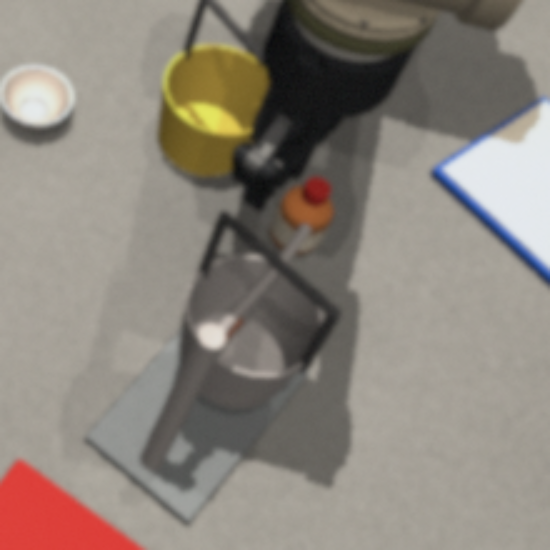

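The pail hangs level in the hook and the gripper is clear. Next is the spent cartridge.

```bash
python3 -m pendant '[[[-0.22,0.15,0,-0.03,0.5],[-0.44,0.3,0,-0.06,0.5],[-0.66,0.45,0,-0.1,0.5],[-0.88,0.6,0,-0.114,0.5],[-1,0.70,0.1,-0.114,0.5],[-1,0.75,0.3,-0.114,0.5],[-1,0.75,0.3,-0.114,0.5]]]'; python3 -c "
from h import *
go(619.8,83.6,86,1.865+np.pi/2)"
```

```text
time_s: 6.7
eef_pos: [619.2, 97.0, 208.9]
ee_rot: [-0.005, 0.596, 0.803, -0.003]
force: [0.2, 0.6, -0.5]
grip_width: 0.499
grip_force: 0.0
t 6.7 pos [619.2  97.  208.9] psi 0.293 -> rows [-0.0674, -0.0093, 0.6145] spin -0.0005 q6~ -0.33
```

```bash
python3 -m pendant '[[[-0.065,-0.012,0.1,0,0.5],[-0.065,-0.012,0.3,0,0.5],[-0.065,-0.012,0.5,0,0.5],[-0.065,-0.012,0.615,0,0.5],[-0.065,-0.012,0.615,0,0.5],[-0.065,-0.012,0.615,0,0],[-0.065,-0.012,0.615,0,0],[-0.065,-0.012,0.615,0,0],[-0.065,-0.012,0.615,0,0]]]' 70; python3 -c "
from h import *
go(619.8,83.6,86,-0.31+np.pi/2)"
```

```text
time_s: 7.6
eef_pos: [622.7, 85.0, 94.7]
ee_rot: [0.001, 0.596, 0.803, 0.0]
force: [-4.4, -1.1, 7.3]
grip_width: 0.12
grip_force: 70.9
t 7.6 pos [622.7  85.   94.7] psi 0.295 -> rows [-0.0025, -0.0162, 0.0434] spin -0.3075 q6~ -1.31
```

```bash
python3 -m pendant '[[[0,0,0,0,0.4],[0,0,0,0,0.4],[0,-0.008,0.045,0,0.4],[0,-0.008,0.045,0,0.4],[0,-0.008,0.045,0,0],[0,-0.008,0.045,0,0],[0,-0.008,0.045,0,0],[0,-0.008,0.045,0,0]]]' 80; python3 -m pendant '[[[0,0,0,-0.04,0],[0,0,0,-0.08,0],[0,0,0,-0.12,0],[0,0,0,-0.16,0],[0,0,0,-0.20,0],[0,0,0,-0.24,0],[0,0,0,-0.28,0],[0,0,0,-0.31,0],[0,0,0,-0.31,0],[0,0,0,-0.31,0]]]'; python3 -c "
from h import *
print(ctrl.sense()['wrist_torque'])
go(619.8,83.6,86,-0.31+np.pi/2)"
```

```text
time_s: 8.4
eef_pos: [620.9, 84.5, 83.9]
ee_rot: [0.0, 0.596, 0.803, 0.0]
force: [-0.7, 0.8, 0.0]
grip_width: 0.125
grip_force: 78.2
time_s: 9.4
eef_pos: [620.4, 83.7, 84.0]
ee_rot: [-0.001, 0.151, 0.989, -0.001]
force: [-4.1, -3.8, 2.6]
grip_width: 0.124
grip_force: 78.7
[-0.84581072  0.78095477 -0.0663741 ]
t 9.4 pos [620.4  83.7  84. ] psi 1.269 -> rows [0.0025, -0.0014, -0.01] spin 0.0025 q6~ -1.31
```

Turned to the slot angle; now a gentle lift.

```bash
python3 -m pendant '[[[0,0,-0.03,0,0],[0,0,-0.06,0,0],[0,0,-0.1,0,0],[0,0,-0.15,0,0],[0,0,-0.15,0,0]]]'; python3 -c "
from h import *
print(ctrl.sense()['wrist_torque'])
go(574,-368,210,None)"
```

```text
time_s: 9.9
eef_pos: [622.1, 84.9, 116.3]
ee_rot: [0.002, 0.151, 0.989, 0.001]
force: [-0.3, 0.4, -0.3]
grip_width: 0.125
grip_force: 79.2
[-0.04330175 -0.00665439 -0.02135477]
t 9.9 pos [622.1  84.9 116.3] psi 1.269 -> rows [-0.4463, -2.2328, -0.4707] spin 0 q6~ -1.32
```

```bash
python3 -m pendant '[[[0,0,-0.2,0,0],[0,0,-0.4,0,0],[0,0,-0.5,0,0],[0,0,-0.5,0,0]]]'; python3 - <<'E'
from h import *
for n in('scene','top'):
  p,d=ctrl.capture(n);C=cloud(n,d);P=C.reshape(-1,3);P=P[(np.hypot(P[:,0]-621,P[:,1]-84)<45)];print(n,np.histogram(P[:,2],bins=[20,40,50,60,90,120,150,165,180,200,230])[0])
  if n=='scene':cv2.imwrite('pics/s4.png',p[150:370,170:430])
go(574,-368,210,None)
E
```

```text
time_s: 10.3
eef_pos: [622.2, 84.8, 217.4]
ee_rot: [0.003, 0.15, 0.989, 0.001]
force: [0.2, -0.6, -1.6]
grip_width: 0.125
grip_force: 79.2
scene [726 101 634   1   0   0   0  65  84 362]
top [7 0 0 0 0 0 0 0 0 0]
t 10.4 pos [620.6  84.7 212.9] psi 1.269 -> rows [-0.451, -2.2306, 0.0139] spin 0 q6~ -1.32
```

View pics/s4.png

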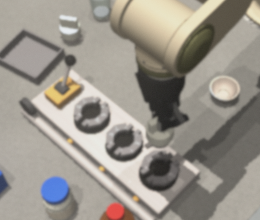

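The cartridge is out: the left port (160,168) is empty and the cartridge is in the gripper at (160,130). Moving to the tray.

```bash
python3 -m pendant '[[[-0.05,-0.25,0,0,0],[-0.1,-0.5,0,0,0],[-0.15,-0.75,0,0,0],[-0.2,-1,0,0,0]]]' >/dev/null; python3 -m pendant '[[[-0.05,-0.25,0,0,0],[-0.1,-0.5,0,0,0],[-0.15,-0.75,0,0,0],[-0.2,-1,0,0,0],[-0.2,-1,0,0,0],[-0.2,-1,0,0,0]]]'; python3 -c "
from h import *
go(574,-368,56,None)"
```

```text
time_s: 11.4
eef_pos: [577.8, -318.0, 211.4]
ee_rot: [-0.001, 0.152, 0.988, 0.001]
force: [-0.1, -0.3, -1.4]
grip_width: 0.121
grip_force: 79.3
t 11.4 pos [ 577.8 -318.   211.4] psi 1.266 -> rows [-0.0593, -0.2457, 0.7763] spin 0 q6~ -1.95
```

```bash
python3 -m pendant '[[[-0.06,-0.246,0,0,0],[-0.06,-0.246,0.2,0,0],[-0.06,-0.246,0.4,0,0],[-0.06,-0.246,0.6,0,0],[-0.06,-0.246,0.7,0,0],[-0.06,-0.246,0.75,0,0],[-0.06,-0.246,0.78,0,0],[-0.06,-0.246,0.78,0,0]]]'; python3 -m pendant '[[[0,0,0,0,0.15],[0,0,0,0,0.3],[0,0,0,0,0.4],[0,0,0,0,0.4],[0,0,-0.2,0,0.4],[0,0,-0.45,0,0.4],[0,0,-0.7,0,0.4],[0,0,-0.7,0,0.4]]]'; python3 - <<'E'
from h import *
for n in('scene','top'):
  p,d=ctrl.capture(n);C=cloud(n,d);P=C.reshape(-1,3)
  for g in((440.5,-38),(457.3,-340.5)):
    Q=P[(np.hypot(P[:,0]-g[0],P[:,1]-g[1])<60)&(P[:,2]>64)&(P[:,2]<85)];print(n,*(fit(Q) if len(Q)>5 else '-'))
  if n=='scene':cv2.imwrite('pics/s5.png',cv2.resize(p[120:320,130:380],None,fx=2,fy=2))
go(457.3,-340.5,200,2.07+np.pi/2)
E
```

```text
time_s: 12.2
eef_pos: [575.8, -367.2, 58.0]
ee_rot: [0.0, 0.15, 0.989, 0.0]
force: [-0.1, -0.2, -0.7]
grip_width: 0.13
grip_force: 79.3
time_s: 13.0
eef_pos: [577.2, -369.3, 206.6]
ee_rot: [0.006, 0.15, 0.989, -0.004]
force: [0.4, 0.2, 0.2]
grip_width: 0.4
grip_force: 0.0
scene [439.3 -37.2] 2.506 [13.3 44.5] 144
scene [ 456.  -340.1] 2.078 [14.1 44.8] 116
top -
top -
t 13.1 pos [ 575.6 -368.   199.1] psi 1.269 -> rows [0.6057, -0.045, -0.0058] spin 0.2449 q6~ -1.24
```

View pics/s5.png

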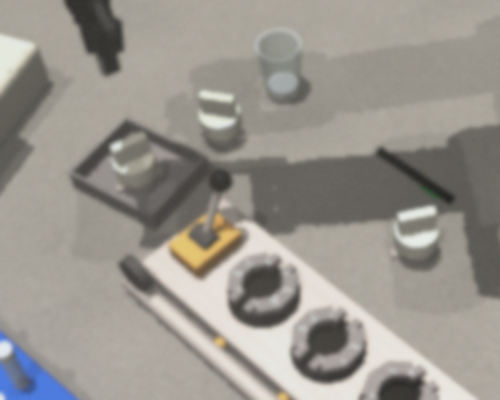

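The spent cartridge stands in the tray (133,160). The fresh cartridges are unmoved at (218,112) and (417,228). Now the one by the tray.

```bash
python3 -m pendant '[[[0.2,-0.02,0,0.06,0.5],[0.4,-0.03,0,0.12,0.5],[0.606,-0.045,0,0.18,0.5],[0.606,-0.045,0.2,0.245,0.5],[0.606,-0.045,0.4,0.245,0.5],[0.606,-0.045,0.4,0.245,0.5],[0.606,-0.045,0.4,0.245,0.5]]]'; python3 -c "
from h import *
go(457,-340.4,50,2.073+np.pi/2)"
```

```text
time_s: 13.8
eef_pos: [457.0, -340.2, 117.9]
ee_rot: [-0.001, 0.509, 0.861, 0.0]
force: [1.3, -0.2, 0.3]
grip_width: 0.499
grip_force: 0.0
t 13.8 pos [ 457.  -340.2  117.9] psi 0.502 -> rows [-0.0015, -0.0004, 0.3394] spin -0.0001 q6~ -1.35
```

```bash
python3 -m pendant '[[[0,0,0.15,0,0.5],[0,0,0.3,0,0.5],[0,0,0.34,0,0.5],[0,0,0.34,0,0.5],[0,0,0.34,0,0],[0,0,0.34,0,0],[0,0,0.34,0,0],[0,0,0.34,0,0],[0,0,0.34,0,0]]]' 80;python3 -m pendant '[[[0,0,-0.2,0,0],[0,0,-0.45,0,0],[0,0,-0.7,0,0],[0,0,-0.7,0,0],[0,0,-0.7,0,0]]]'; python3 -c "
from h import *
go(610.4,-119.6,160,0.01+np.pi/2)"
```

```text
time_s: 14.7
eef_pos: [457.7, -340.9, 51.5]
ee_rot: [0.001, 0.511, 0.86, -0.0]
force: [-0.7, 0.6, 6.7]
grip_width: 0.123
grip_force: 79.8
time_s: 15.2
eef_pos: [457.0, -340.3, 190.5]
ee_rot: [0.001, 0.511, 0.86, -0.0]
force: [-0.0, -0.4, -2.3]
grip_width: 0.125
grip_force: 78.8
t 15.2 pos [ 457.  -340.3  190.5] psi 0.499 -> rows [0.602, 1.2012, 0.1521] spin -0.3443 q6~ -2.43
```

```bash
python3 -m pendant '[[[0.05,0.1,-0.15,-0.04,0],[0.15,0.3,-0.15,-0.08,0],[0.25,0.5,-0.15,-0.12,0],[0.35,0.7,-0.15,-0.16,0],[0.45,0.9,-0.15,-0.2,0],[0.5,1,-0.15,-0.24,0],[0.5,1,-0.15,-0.28,0],[0.5,1,-0.15,-0.32,0],[0.5,1,-0.15,-0.344,0],[0.5,1,-0.15,-0.344,0],[0.5,1,-0.15,-0.344,0]]]'; python3 -c "
from h import *
go(610.4,-119.6,125,0.01+np.pi/2)"
```

```text
time_s: 16.3
eef_pos: [584.4, -156.6, 218.5]
ee_rot: [-0.001, -0.003, 1.0, 0.001]
force: [-0.4, 0.7, -2.8]
grip_width: 0.123
grip_force: 78.8
t 16.3 pos [ 584.4 -156.6  218.5] psi 1.577 -> rows [-0.1322, 0.1838, 0.4676] spin -0.0011 q6~ -2.04
```

```bash
python3 -m pendant '[[[-0.132,0.184,0,0,0],[-0.132,0.184,0.1,0,0],[-0.132,0.184,0.3,0,0],[-0.132,0.184,0.468,0,0],[-0.132,0.184,0.468,0,0],[-0.132,0.184,0.468,0,0]]]'; python3 - <<'E'
from h import *
go(610.4,-119.6,125,0.01+np.pi/2)
p,d=ctrl.capture("scene")
cv2.imwrite('pics/s6.png',cv2.resize(p[200:330,200:340],None,fx=4,fy=4,interpolation=cv2.INTER_CUBIC))
E
```

```text
time_s: 16.9
eef_pos: [611.1, -119.9, 127.0]
ee_rot: [0.0, -0.004, 1.0, -0.0]
force: [-0.0, -0.2, -0.7]
grip_width: 0.125
grip_force: 78.8
t 16.9 pos [ 611.1 -119.9  127. ] psi 1.578 -> rows [0.0035, 0.0015, 0.0098] spin -0.0008 q6~ -1.96
```

View pics/s6.png

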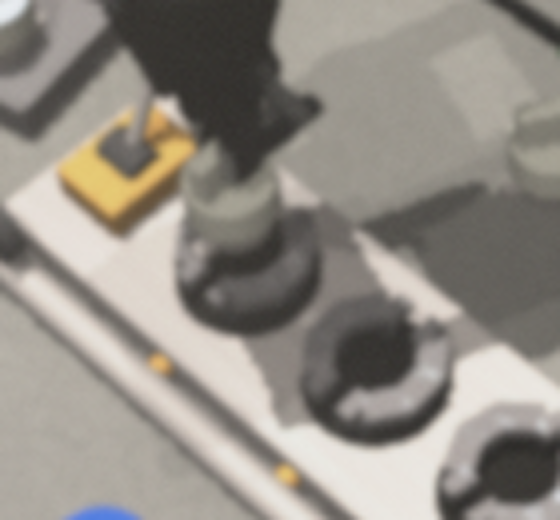

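The cartridge at (230,205) is over the right port (250,280) with its lugs along the slot. Lowering while watching the force.

```bash
python3 -m pendant '[[[0,0,0.06,0,0],[0,0,0.09,0,0],[0,0,0.11,0,0],[0,0,0.125,0,0],[0,0,0.135,0,0],[0,0,0.145,0,0],[0,0,0.145,0,0]]]'; python3 -c "
from h import *
s=ctrl.sense();print(s['wrist_torque'],s['force'])
go(610.4,-119.6,86,0.01+np.pi/2)"
```

```text
time_s: 17.65
eef_pos: [610.7, -119.8, 97.1]
ee_rot: [-0.0, -0.004, 1.0, 0.0]
force: [-1.3, -0.5, -1.9]
grip_width: 0.127
grip_force: 78.8
[-0.09880598  0.30935651 -0.01493066] [-1.26720016 -0.54904346 -1.88055263]
t 17.6 pos [ 610.7 -119.8   97.1] psi 1.58 -> rows [0.0017, 0.0009, 0.0555] spin -0.0004 q6~ -1.96
```

```bash
python3 -m pendant '[[[0,0,0.02,0,0],[0,0,0.035,0,0],[0,0,0.045,0,0],[0,0,0.055,0,0],[0,0,0.055,0,0]]]'; python3 -m pendant '[[[0,0,0.005,0,0],[0,0,0.01,0,0],[0,0,0.01,0,0]]]'; python3 -c "
from h import *
s=ctrl.sense();print(s['wrist_torque'],s['force'])"
```

```text
time_s: 18.15
eef_pos: [610.8, -119.8, 86.7]
ee_rot: [-0.0, -0.004, 1.0, -0.0]
force: [-5.0, -0.5, 3.2]
grip_width: 0.122
grip_force: 79.6
time_s: 18.45
eef_pos: [610.9, -120.1, 86.6]
ee_rot: [0.0, -0.004, 1.0, -0.0]
force: [-10.3, 0.2, 17.2]
grip_width: 0.118
grip_force: 81.6
[0.28932074 1.99687135 0.06969149] [-10.34703628   0.1651974   17.16375785]
```

```bash
python3 -m pendant '[[[0.005,0,-0.005,0.04,0],[0.005,0,-0.005,0.08,0],[0.005,0,-0.005,0.12,0],[0.005,0,-0.005,0.16,0],[0.005,0,-0.005,0.2,0],[0.005,0,-0.005,0.24,0],[0.005,0,-0.005,0.28,0],[0.005,0,-0.005,0.32,0],[0.005,0,-0.005,0.35,0],[0.005,0,-0.005,0.38,0],[0.005,0,-0.005,0.38,0]]]' 100; python3 -c "
from h import *
s=ctrl.sense();print(s['wrist_torque'],s['force']);go(610,-120,86)"
```

```text
time_s: 19.55
eef_pos: [611.1, -119.5, 86.6]
ee_rot: [0.002, 0.559, 0.829, 0.001]
force: [-1.5, 1.0, 6.3]
grip_width: 0.121
grip_force: 98.2
[0.35005731 0.13158056 0.00867841] [-1.47164035  0.96355644  6.2644424 ]
t 19.6 pos [ 611.1 -119.5   86.6] psi 0.383 -> rows [-0.0004, -0.0059, 0.0029] spin 0 q6~ -0.77
```

```bash
python3 -m pendant '[[[0,0,0,0.015,0],[0,0,0,0.025,0],[0,0,0,0.035,0],[0,0,0,0.045,0],[0,0,0,0.045,0]]]'; python3 -c "
from h import *
s=ctrl.sense();print(s['wrist_torque'],s['force']);go(610,-120,86)"
```

```text
time_s: 20.05
eef_pos: [610.5, -119.6, 86.7]
ee_rot: [0.001, 0.614, 0.789, -0.0]
force: [-3.9, 2.0, 8.8]
grip_width: 0.119
grip_force: 110.1
[0.07150329 0.75802321 2.05843402] [-3.92420273  2.0298594   8.81112559]
t 20.1 pos [ 610.5 -119.6   86.7] psi 0.248 -> rows [-0.0012, -0.0029, 0.0034] spin 0 q6~ -0.63
```

A 2 N·m torque says it is at the stop. Release, rise and check.

```bash
python3 -m pendant '[[[0,0,0,-0.01,0.2],[0,0,0,-0.01,0.4],[0,0,0,-0.01,0.4],[0,0,-0.2,-0.01,0.4],[0,0,-0.45,-0.01,0.4],[0,0,-0.6,-0.01,0.4],[0.4,-0.4,-0.6,0,0.4],[0.4,-0.4,-0.6,0,0.4],[0.4,-0.4,-0.6,0,0.4]]]'; python3 - <<'E'
from h import *
for n in('scene','top'):
  p,d=ctrl.capture(n);C=cloud(n,d);P=C.reshape(-1,3)
  for g,z in(((440.5,-38),75),((610,-119.6),110)):
    Q=P[(np.hypot(P[:,0]-g[0],P[:,1]-g[1])<60)&(abs(P[:,2]-z)<11)];print(n,*(fit(Q) if len(Q)>5 else '-'),np.percentile(Q[:,2],90) if len(Q) else 0)
go(440.5,-38,120,2.515+np.pi/2)
E
```

```text
time_s: 20.95
eef_pos: [509.7, -59.2, 205.1]
ee_rot: [-0.001, 0.616, 0.788, -0.0]
force: [0.4, 0.1, 0.2]
grip_width: 0.402
grip_force: 0.0
scene [439.3 -37.5] 2.485 [14.  44.3] 137 77.58822858620917
scene [ 609.7 -119.2] 1.923 [13.1 45.6] 149 112.71105159414662
top - 0
top - 0
t 21.1 pos [512.1 -60.6 205.9] psi 0.245 -> rows [0.1964, -0.3202, 0.4294] spin -0.2227 q6~ -1.29
```

```bash
python3 -m pendant '[[[0.1,-0.16,0,-0.05,0.5],[0.196,-0.32,0.1,-0.1,0.5],[0.196,-0.32,0.3,-0.15,0.5],[0.196,-0.32,0.43,-0.2,0.5],[0.196,-0.32,0.43,-0.223,0.5],[0.196,-0.32,0.43,-0.223,0.5]]]' 80; python3 -c "
from h import *
C=cloud('scene',ctrl.capture('scene')[1]);P=C.reshape(-1,3)
Q=P[(np.hypot(P[:,0]-440,P[:,1]+38)<50)&(abs(P[:,2]-75)<6)];print(*(fit(Q) if len(Q)>5 else '-'))
go(440.3,-38,50,2.512+np.pi/2)"
```

```text
time_s: 21.65
eef_pos: [442.2, -39.5, 118.9]
ee_rot: [-0.0, 0.308, 0.951, 0.0]
force: [0.3, -0.5, 0.0]
grip_width: 0.502
grip_force: 0.0
[439.3 -37.8] 2.488 [13.2 45.4] 110
t 21.7 pos [442.4 -39.5 119.4] psi 0.942 -> rows [0.0133, -0.0002, 0.3471] spin 0.0002 q6~ -1.3
```

```bash
python3 -m pendant '[[[0.013,0,0.15,0,0.5],[0.013,0,0.3,0,0.5],[0.013,0,0.345,0,0.5],[0.013,0,0.345,0,0.5],[0.013,0,0.345,0,0],[0.013,0,0.345,0,0],[0.013,0,0.345,0,0],[0.013,0,0.345,0,0],[0.013,0,0.345,0,0]]]' 80;python3 -m pendant '[[[0,0,-0.2,0,0],[0,0,-0.45,0,0],[0,0,-0.7,0,0],[0,0,-0.7,0,0],[0,0,-0.7,0,0]]]'; python3 -c "
from h import *
go(616.8,-17.6,126,-0.008+np.pi/2)"
```

```text
time_s: 22.6
eef_pos: [440.0, -37.7, 51.4]
ee_rot: [0.001, 0.308, 0.951, -0.0]
force: [-1.1, -0.8, 6.8]
grip_width: 0.125
grip_force: 80.4
time_s: 23.1
eef_pos: [439.3, -37.4, 190.9]
ee_rot: [0.001, 0.308, 0.951, -0.0]
force: [-0.2, -0.5, -1.7]
grip_width: 0.12
grip_force: 79.3
t 23.1 pos [439.3 -37.4 190.9] psi 0.945 -> rows [-0.6607, 0.5998, 0.3259] spin -0.1967 q6~ -1.91
```

```bash
python3 -m pendant '[[[-0.16,0.15,0,-0.04,0],[-0.33,0.3,0,-0.08,0],[-0.5,0.45,0,-0.12,0],[-0.66,0.6,0,-0.16,0],[-0.66,0.6,0.1,-0.197,0],[-0.66,0.6,0.25,-0.197,0],[-0.66,0.6,0.32,-0.197,0],[-0.66,0.6,0.32,-0.197,0],[-0.66,0.6,0.32,-0.197,0]]]'; python3 -c "
from h import *
go(616.8,-17.6,97,-0.008+np.pi/2)"
```

```text
time_s: 24.0
eef_pos: [616.6, -17.6, 126.8]
ee_rot: [0.0, 0.004, 1.0, -0.0]
force: [0.4, 0.4, -2.1]
grip_width: 0.12
grip_force: 79.2
t 24.0 pos [616.6 -17.6 126.8] psi 1.563 -> rows [-0.0009, 0.0, 0.1489] spin 0.0002 q6~ -1.78
```

```bash
python3 -m pendant '[[[0,0,0.06,0,0],[0,0,0.09,0,0],[0,0,0.11,0,0],[0,0,0.125,0,0],[0,0,0.135,0,0],[0,0,0.145,0,0],[0,0,0.145,0,0]]]'; python3 -c "
from h import *
s=ctrl.sense();print(s['wrist_torque'],s['force'])"
```

```text
time_s: 24.7
eef_pos: [616.5, -17.5, 97.2]
ee_rot: [-0.0, 0.003, 1.0, -0.0]
force: [-0.2, 0.2, -1.0]
grip_width: 0.121
grip_force: 79.1
[-0.03149758 -0.03002687  0.03866381] [-0.23716747  0.21905974 -1.0320271 ]
```

```bash
python3 -m pendant '[[[0,0,0.02,0,0],[0,0,0.035,0,0],[0,0,0.045,0,0],[0,0,0.055,0,0],[0,0,0.06,0,0],[0,0,0.06,0,0]]]'; python3 -c "
from h import *
s=ctrl.sense();print(s['wrist_torque'],s['force'])"
```

```text
time_s: 25.3
eef_pos: [616.6, -17.6, 86.5]
ee_rot: [0.0, 0.003, 1.0, -0.0]
force: [-4.5, -1.1, 7.6]
grip_width: 0.123
grip_force: 80.5
[0.14069502 0.800827   0.04955193] [-4.47909182 -1.14514601  7.58590967]
```

Home (z 86.5, 8 N). Twisting to the stop.

```bash
python3 -m pendant '[[[0,0,0,0.04,0],[0,0,0,0.08,0],[0,0,0,0.12,0],[0,0,0,0.16,0],[0,0,0,0.2,0],[0,0,0,0.24,0],[0,0,0,0.28,0],[0,0,0,0.32,0],[0,0,0,0.35,0],[0,0,0,0.38,0],[0,0,0,0.38,0]]]' 100; python3 -m pendant '[[[0,0,0,0.015,0],[0,0,0,0.025,0],[0,0,0,0.035,0],[0,0,0,0.045,0],[0,0,0,0.045,0]]]'; python3 -c "
from h import *
s=ctrl.sense();print(s['wrist_torque'],s['force']);go(616,-17,86)"
```

```text
time_s: 26.4
eef_pos: [617.4, -17.3, 86.5]
ee_rot: [0.001, 0.566, 0.824, 0.001]
force: [1.5, 0.3, 5.5]
grip_width: 0.115
grip_force: 100.1
time_s: 26.9
eef_pos: [617.1, -17.4, 86.5]
ee_rot: [0.001, 0.62, 0.784, -0.0]
force: [-0.7, 1.1, 4.9]
grip_width: 0.12
grip_force: 109.7
[0.07973654 0.15474191 1.91431132] [-0.70610748  1.11541929  4.94332247]
t 26.9 pos [617.1 -17.4  86.5] psi 0.233 -> rows [0.0033, -0.0048, 0.0027] spin 0 q6~ -0.45
```

```bash
python3 -m pendant '[[[0,0,0,0,0.2],[0,0,0,0,0.4],[0,0,0,0,0.4],[0,0,-0.2,0,0.4],[0,0,-0.45,0,0.4],[0,0,-0.6,0,0.4],[0,0,-0.6,0,0.4]]]';  python3 -c "
from h import *
go(430,-190,200)"
```

```text
time_s: 27.6
eef_pos: [618.1, -17.9, 210.2]
ee_rot: [0.004, 0.622, 0.783, 0.002]
force: [-0.1, -0.2, 0.0]
grip_width: 0.4
grip_force: 0.0
t 27.6 pos [618.1 -17.9 210.2] psi 0.228 -> rows [-0.6252, -1.1115, 0.0444] spin 0 q6~ -0.45
```

```bash
python3 -m pendant '[[[-0.15,-0.25,0,0,0],[-0.3,-0.5,0,0,0],[-0.45,-0.75,0,0,0],[-0.6,-1,0,0,0],[-0.6,-1,0,0,0],[-0.6,-1,0,0,0]]]';  python3 - <<'E'
from h import *
for n in('scene','top'):
  p,d=ctrl.capture(n);C=cloud(n,d);P=C.reshape(-1,3)
  for t,g,z in(('P2',(610,-119.6),110),('P1',(617,-17.6),110),('P0',(620,84),110),('bench',(440,-38),75),('tray',(575,-368),79)):
    Q=P[(np.hypot(P[:,0]-g[0],P[:,1]-g[1])<45)&(abs(P[:,2]-z)<7)];print(n,t,*(fit(Q) if len(Q)>5 else '-'),np.percentile(Q[:,2],90) if len(Q) else 0)
  Q=P[(np.hypot(P[:,0]-573,P[:,1]+207)<35)&(P[:,2]>108)&(P[:,2]<140)];print('ball',Q.mean(0).round(1) if len(Q) else 0,len(Q))
  cv2.imwrite(f'pics/{n}7.png',p)
  if n=='scene':cv2.imwrite(f'pics/s7c.png',cv2.resize(p[150:350,150:400],None,fx=3,fy=3,interpolation=cv2.INTER_CUBIC))
go(525,-207,110,0)
E
```

```text
time_s: 28.2
eef_pos: [446.6, -181.7, 204.6]
ee_rot: [-0.001, 0.624, 0.782, -0.0]
force: [0.4, 0.7, -0.9]
grip_width: 0.002
grip_force: 0.0
scene P2 [ 609.2 -119.7] 1.923 [13.1 45.9] 129 112.10809385319071
scene P1 [616.1 -16.6] 1.925 [13.2 44.5] 144 112.57623940178567
scene P0 - 0
scene bench - 0
scene tray [ 576.2 -365.5] 2.844 [13.2 44.2] 107 81.90635493684483
ball [ 573.5 -205.9  128.6] 127
top P2 [ 611.6 -120.2] 1.926 [13.  44.5] 89 113.62468996090315
top P1 [618.1 -16.9] 1.919 [13.4 43.7] 89 113.10365796935199
top P0 - 0
top bench - 0
top tray [ 579.1 -366. ] 2.847 [12.2 44.4] 87 81.88239488131694
ball [ 567.1 -217.7  129.6] 3
t 28.3 pos [ 448.6 -179.8  204.8] psi 0.227 -> rows [-0.2187, 0.3415, 0.4735] spin 0.0723 q6~ -0.62
```

View pics/s7c.png

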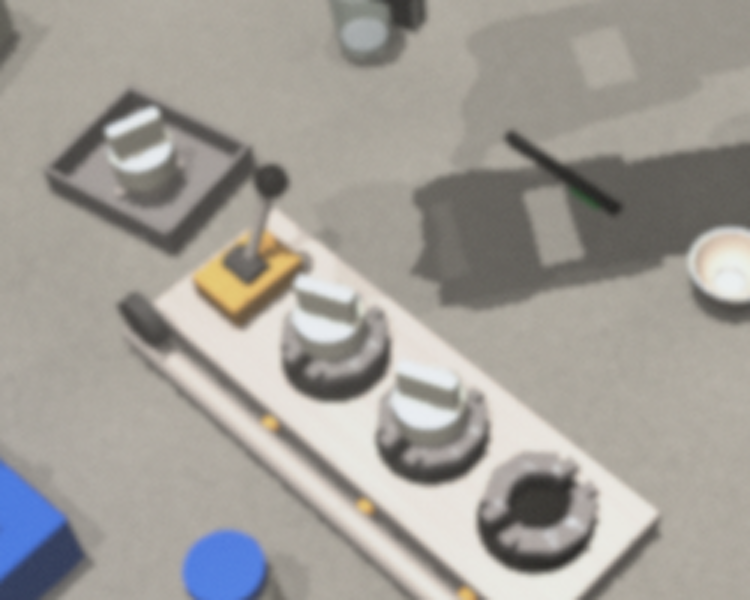

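View pics/scene7.png

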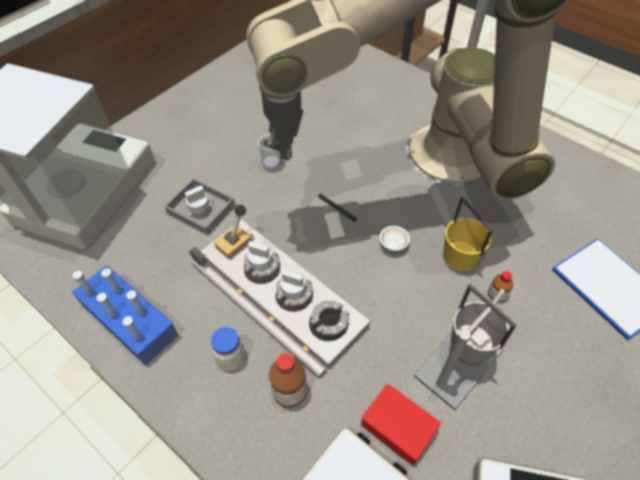

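The overview shows both fresh cartridges locked at the same angle with torque at the stop. The spent one is in the tray (197,203), the left port (330,320) is empty and the pail is hanging (477,335). No third cartridge is visible. Now the valve lever, ball at (240,210).

```bash
python3 -m pendant '[[[-0.22,0.1,0,0.04,0],[-0.22,0.315,0,0.072,0],[-0.22,0.315,0.2,0.072,0],[-0.22,0.315,0.4,0.072,0],[-0.22,0.315,0.495,0.072,0],[-0.22,0.315,0.495,0.072,0],[-0.22,0.315,0.495,0.072,0]]]';  python3 -c "
from h import *
go(610,-211,105,0)"
```

```text
time_s: 29.0
eef_pos: [521.0, -207.7, 106.7]
ee_rot: [0.0, 0.706, 0.708, 0.0]
force: [-0.1, 0.1, 1.0]
grip_width: 0.001
grip_force: 0.0
t 29.0 pos [ 521.  -207.7  106.7] psi 0.004 -> rows [-0.018, 0.4448, 0.0086] spin 0.0011 q6~ -0.59
```

```bash
python3 -m pendant '[[[0,0.05,0,0,0],[0,0.1,0,0,0],[-0.005,0.16,0,0,0],[-0.008,0.22,0,0,0],[-0.01,0.28,0,0,0],[-0.013,0.34,0,0,0],[-0.016,0.4,0,0,0],[-0.018,0.44,0,0,0],[-0.018,0.47,0,0,0],[-0.018,0.47,0,0,0]]]';  python3 -c "
from h import *
P=cloud('scene',ctrl.capture('scene')[1]).reshape(-1,3)
Q=P[(P[:,2]>108)&(P[:,2]<136)&(P[:,0]>630)&(P[:,0]<680)&(abs(P[:,1]+209)<20)];print(Q.mean(0),len(Q))
go(610,-211,105,0)"
```

```text
time_s: 30.0
eef_pos: [615.0, -211.5, 106.6]
ee_rot: [0.0, 0.706, 0.708, 0.0]
force: [0.2, -1.2, -0.1]
grip_width: -0.002
grip_force: 0.0
[ 643.62967505 -208.06251068  129.21839165] 82
t 30.1 pos [ 614.6 -211.6  106.6] psi 0.003 -> rows [0.0029, -0.0228, 0.0077] spin 0.0009 q6~ -0.51
```

```bash
python3 -m pendant '[[[0,0.015,0,0,0],[0,0.03,0,0,0],[0,0.04,0,0,0],[0,0.05,0,0,0],[0,0.05,0,0,0]]]';  python3 -c "
from h import *
P=cloud('scene',ctrl.capture('scene')[1]).reshape(-1,3)
Q=P[(P[:,2]>108)&(P[:,2]<136)&(P[:,0]>630)&(P[:,0]<690)&(abs(P[:,1]+209)<20)];print(Q.mean(0),len(Q))
print(ctrl.sense()['force'])"
```

```text
time_s: 30.55
eef_pos: [621.6, -211.7, 106.1]
ee_rot: [-0.003, 0.706, 0.708, -0.002]
force: [-18.9, 0.8, 6.3]
grip_width: 0.002
grip_force: 9.3
[ 645.59390339 -208.34366093  128.42762662] 121
[-17.42656621   0.88387588   6.40585144]
```

At the stop (19 N). Retreat and make a final check.

```bash
python3 -m pendant '[[[0,-0.1,0,0,0],[0,-0.3,0,0,0],[0,-0.6,0,0,0],[0,-0.8,-0.2,0,0],[0,-0.8,-0.5,0,0],[0,-0.8,-0.6,0,0],[0,-0.8,-0.6,0,0],[0,-0.8,-0.6,0,0]]]';  python3 - <<'E'
from h import *
for n in('scene','top'):
  p,d=ctrl.capture(n);P=cloud(n,d).reshape(-1,3)
  for t,g,z in(('P2',(610,-119.6),110),('P1',(617,-17.6),110),('tray',(575,-368),79)):
    Q=P[(np.hypot(P[:,0]-g[0],P[:,1]-g[1])<45)&(abs(P[:,2]-z)<7)];print(n,t,*(fit(Q) if len(Q)>5 else '-'))
  Q=P[(P[:,2]>108)&(P[:,2]<136)&(P[:,0]>555)&(P[:,0]<690)&(abs(P[:,1]+209)<20)];print('ball',Q.mean(0),len(Q))
  if n=='scene':cv2.imwrite('pics/s9.png',p)
E
```

```text
time_s: 31.4
eef_pos: [464.5, -212.2, 226.9]
ee_rot: [0.001, 0.706, 0.708, 0.0]
force: [0.6, -0.4, -1.3]
grip_width: 0.002
grip_force: 0.0
scene P2 [ 609.3 -119.6] 1.931 [12.8 45.5] 126
scene P1 [613.7 -16.8] 1.983 [13.2 44.5] 144
scene tray [ 576.  -365.5] 2.842 [14.6 44.4] 111
ball [ 647.07939738 -209.44937292  128.67282208] 114
top P2 [ 611.8 -120.1] 1.932 [13.1 45.4] 90
top P1 [616.1 -17.7] 2.025 [12.2 44.5] 84
top tray [ 589.6 -369.2] 2.983 [12.6 23.5] 40
ball [ 646.54170506 -211.83341875  128.05756493] 82
```

View pics/s9.png

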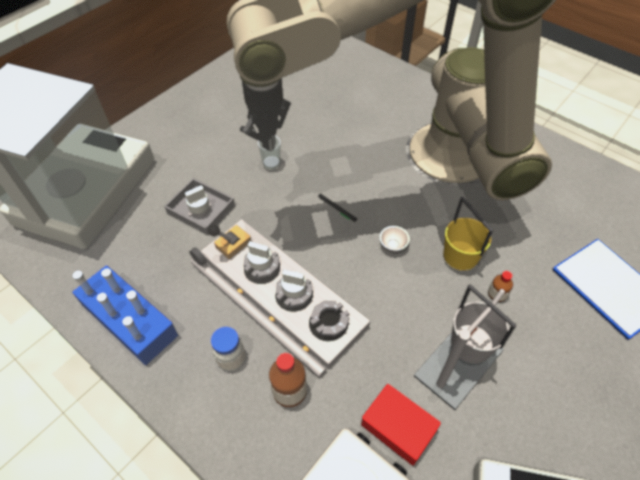

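The valve is open, but cartridge P1 has been knocked since the last check: yaw went from 1.92 to about 2.0 and its centre moved 2 mm. I will shut the lever again, re-twist that cartridge to its stop, then reopen.

```bash
python3 -m pendant '[[[0,0.25,0,0,0.75],[0,0.5,0,0,0.75],[0,0.75,0,0,0.75],[-0.005,0.915,0,0,0.75],[-0.005,0.915,0,0,0.75],[-0.005,0.915,0,0,0.75]]]';  python3 -c "
from h import *
go(648,-211,106,0)"
```

```text
time_s: 32.1
eef_pos: [647.1, -212.2, 224.0]
ee_rot: [-0.002, 0.706, 0.708, -0.001]
force: [0.3, -0.3, 0.3]
grip_width: 0.754
grip_force: 0.0
t 32.1 pos [ 647.1 -212.2  224. ] psi 0.003 -> rows [0.0053, 0.0064, 0.5901] spin 0.001 q6~ -0.49
```

```bash
python3 -m pendant '[[[0.005,0.006,0.2,0,0.75],[0.005,0.006,0.4,0,0.75],[0.005,0.006,0.57,0,0.75],[0.005,0.006,0.59,0,0.75],[0.005,0.006,0.59,0,0.75],[0.005,-0.06,0.59,0,0.75],[0.005,-0.14,0.59,0,0.75],[0,-0.22,0.59,0,0.75],[0,-0.3,0.59,0,0.75],[-0.005,-0.38,0.59,0,0.75],[-0.005,-0.44,0.59,0,0.75],[-0.005,-0.44,0.59,0,0.75]]]';  python3 -c "
from h import *
print(ctrl.sense()['force'])
P=cloud('scene',ctrl.capture('scene')[1]).reshape(-1,3)
Q=P[(P[:,2]>108)&(P[:,2]<136)&(P[:,0]>545)&(P[:,0]<680)&(abs(P[:,1]+209)<18)];print(np.percentile(Q,[5,50,95],axis=0),len(Q))
go(648,-211,106,0)"
```

```text
time_s: 33.3
eef_pos: [559.2, -214.5, 111.1]
ee_rot: [0.002, 0.707, 0.708, 0.0]
force: [0.9, -0.3, 0.1]
grip_width: 0.749
grip_force: 0.0
[ 0.88665006 -0.31606736  0.05680104]
[[ 566.78403555 -216.24969708  113.99258052]
 [ 582.4957293  -204.21852337  130.17658698]
 [ 601.73691321 -198.16001441  135.73947711]] 103
t 33.4 pos [ 559.8 -214.4  110.8] psi 0.002 -> rows [0.0163, 0.4407, 0.0255] spin 0.0006 q6~ -0.56
```

```bash
python3 -m pendant '[[[0.005,-0.02,0,0,0.75],[0.01,-0.04,0,0,0.75],[0.015,-0.05,0,0,0.75],[0.015,-0.06,0,0,0.75],[0.015,-0.06,0,0,0.75]]]'; python3 -m pendant '[[[0,0.02,0,0,0.75],[0,0.02,-0.2,0,0.6],[0,0.02,-0.4,0,0.5],[0,0.02,-0.55,0,0.5],[0,0.02,-0.55,0,0.5]]]';  python3 - <<'E'
from h import *
P=cloud('scene',ctrl.capture('scene')[1]).reshape(-1,3)
Q=P[(P[:,2]>108)&(P[:,2]<136)&(P[:,0]>545)&(P[:,0]<680)&(abs(P[:,1]+209)<18)];print(Q.mean(0))
Q=P[(np.hypot(P[:,0]-617,P[:,1]+17)<45)&(abs(P[:,2]-110)<9)];print(fit(Q),np.percentile(Q[:,2],[50,90]))
go(616.2,-17.4,200,2.0-np.pi/2)
E
```

```text
time_s: 33.85
eef_pos: [550.6, -211.7, 108.8]
ee_rot: [0.005, 0.706, 0.708, 0.002]
force: [21.8, -4.9, -8.7]
grip_width: 0.753
grip_force: 10.6
time_s: 34.35
eef_pos: [552.5, -211.4, 222.8]
ee_rot: [0.004, 0.706, 0.708, 0.001]
force: [0.5, -0.2, -1.0]
grip_width: 0.502
grip_force: 0.0
[ 571.89647227 -205.81723472  127.24635254]
(array([613.8, -16.9]), 1.998, array([13.3, 44.5]), 147) [109.6166027  112.34991646]
t 34.4 pos [ 551.8 -210.9  220. ] psi 0.003 -> rows [0.9669, 0.3246, 0.0992] spin -0.1357 q6~ -0.99
```

Lever shut. Back to P1, now centred near (615,-17), grip yaw about 2.0.

```bash
python3 -m pendant '[[[0.25,0.08,0,-0.04,0.5],[0.5,0.16,0,-0.08,0.5],[0.75,0.24,0,-0.12,0.5],[0.965,0.32,0,-0.136,0.5],[0.965,0.32,0.1,-0.136,0.5],[0.965,0.32,0.1,-0.136,0.5],[0.965,0.32,0.1,-0.136,0.5]]]';  python3 -c "
from h import *
go(615.5,-17.3,85,2.0-np.pi/2)"
```

```text
time_s: 35.1
eef_pos: [614.2, -18.1, 197.4]
ee_rot: [-0.001, 0.54, 0.841, -0.001]
force: [0.3, -0.2, 0.2]
grip_width: 0.5
grip_force: 0.0
t 35.1 pos [614.2 -18.1 197.4] psi 0.429 -> rows [0.0002, 0.0085, 0.5621] spin 0.0 q6~ -0.65
```

```bash
python3 -m pendant '[[[0,0.008,0.2,0,0.5],[0,0.008,0.4,0,0.5],[0,0.008,0.54,0,0.5],[0,0.008,0.555,0,0.5],[0,0.008,0.555,0,0.5],[0,0.008,0.555,0,0],[0,0.008,0.555,0,0],[0,0.008,0.555,0,0],[0,0.008,0.555,0,0]]]' 80; python3 -m pendant '[[[0,0.005,0.005,0.01,0],[0,0.005,0.01,0.03,0],[0,0.005,0.01,0.05,0],[0,0.005,0.01,0.07,0],[0,0.005,0.01,0.08,0],[0,0.005,0.01,0.08,0]]]' 100; python3 -c "
from h import *
print(ctrl.sense()['wrist_torque'])"
```

```text
time_s: 36.0
eef_pos: [616.8, -17.3, 89.0]
ee_rot: [0.001, 0.54, 0.842, 0.0]
force: [-3.4, -0.7, 5.8]
grip_width: 0.122
grip_force: 79.5
time_s: 36.6
eef_pos: [617.6, -16.9, 89.1]
ee_rot: [0.002, 0.639, 0.769, -0.001]
force: [-10.7, -0.7, 22.2]
grip_width: 0.114
grip_force: 129.0
[-0.22532916  1.86531656  2.6881403 ]
```

At the stop again (2.7 N·m). Release and verify.

```bash
python3 -m pendant '[[[0,0,-0.01,0,0],[0,0,-0.01,0,0.2],[0,0,-0.01,0,0.4],[0,0,-0.01,0,0.4],[0,0,-0.2,0,0.4],[0,0,-0.45,0,0.4],[0,0,-0.55,0,0.4],[0,0,-0.55,0,0.4]]]' 60;  python3 -c "
from h import *
go(450,-190,200,0)"
```

```text
time_s: 37.4
eef_pos: [618.4, -16.8, 198.7]
ee_rot: [0.003, 0.642, 0.767, 0.002]
force: [0.0, 0.1, -0.1]
grip_width: 0.4
grip_force: 0.0
t 37.4 pos [618.4 -16.8 198.7] psi 0.178 -> rows [-0.7036, -0.982, -0.011] spin 0.0566 q6~ -0.22
```

```bash
python3 -m pendant '[[[-0.17,-0.24,-0.05,0.02,0],[-0.35,-0.49,-0.05,0.04,0],[-0.52,-0.73,-0.05,0.057,0],[-0.7,-0.98,-0.05,0.057,0],[-0.7,-0.98,-0.05,0.057,0],[-0.7,-0.98,-0.05,0.057,0]]]';  python3 - <<'E'
from h import *
for n in('scene','top'):
  p,d=ctrl.capture(n);P=cloud(n,d).reshape(-1,3)
  for t,g,z in(('P2',(610,-119.6),110),('P1',(617,-17.6),110),('tray',(575,-368),79)):
    Q=P[(np.hypot(P[:,0]-g[0],P[:,1]-g[1])<45)&(abs(P[:,2]-z)<7)];print(n,t,*(fit(Q) if len(Q)>5 else '-'),Q[:,2].mean())
go(522,-207.5,106,0)
E
```

```text
time_s: 38.0
eef_pos: [446.3, -191.5, 204.1]
ee_rot: [-0.001, 0.709, 0.705, -0.0]
force: [0.9, 0.7, -0.2]
grip_width: 0.003
grip_force: 0.0
scene P2 [ 609.3 -119.5] 1.924 [13.2 44.3] 128 109.62022918974401
scene P1 [615.8 -15.8] 1.914 [13.2 45.5] 144 109.37217785303356
scene tray [ 576.4 -365.8] 2.809 [13.  44.4] 105 78.40352000358848
top P2 [ 611.7 -119.7] 1.92 [12.7 44.7] 86 109.30593354698358
top P1 [617.8 -16.8] 1.922 [12.4 43.4] 88 109.54077148341776
top tray [ 579.5 -366. ] 2.851 [12.7 44.1] 85 78.79712607599292
t 38.1 pos [ 448.7 -189.3  204.4] psi -0.003 -> rows [-0.0908, 0.3674, 0.4915] spin -0.0009 q6~ -0.64
```

Both grips are at 1.92 (the stop) again. Now open the valve.

```bash
python3 -m pendant '[[[-0.09,0.18,0,0,0],[-0.09,0.34,0,0,0],[-0.09,0.34,0.2,0,0],[-0.09,0.34,0.4,0,0],[-0.09,0.34,0.49,0,0],[-0.09,0.34,0.49,0,0],[-0.09,0.34,0.49,0,0]]]';  python3 -m pendant '[[[0,0.08,0,0,0],[-0.005,0.16,0,0,0],[-0.008,0.22,0,0,0],[-0.01,0.28,0,0,0],[-0.013,0.34,0,0,0],[-0.016,0.4,0,0,0],[-0.018,0.45,0,0,0],[-0.018,0.48,0,0,0],[-0.018,0.505,0,0,0],[-0.018,0.52,0,0,0],[-0.018,0.53,0,0,0],[-0.018,0.53,0,0,0]]]'
```

```text
time_s: 38.8
eef_pos: [517.8, -206.5, 107.6]
ee_rot: [0.0, 0.707, 0.707, 0.0]
force: [-1.5, -0.4, 0.4]
grip_width: 0.004
grip_force: 0.0
time_s: 40.0
eef_pos: [621.4, -210.7, 107.6]
ee_rot: [-0.002, 0.707, 0.707, -0.001]
force: [-11.2, 1.2, 4.7]
grip_width: -0.003
grip_force: 6.2
```

```bash
python3 -m pendant '[[[0,0.015,0,0,0],[0,0.015,0,0,0]]]'|sed -n 2,4p; python3 -m pendant '[[[0,-0.1,0,0,0],[0,-0.3,0,0,0],[0,-0.6,0,0,0],[0,-0.8,-0.2,0,0],[0,-0.8,-0.5,0,0],[0,-0.8,-0.6,0,0],[0,-0.8,-0.6,0,0],[0,-0.8,-0.6,0,0]]]';  python3 - <<'E'
from h import *
for n in('scene','top'):
  p,d=ctrl.capture(n);P=cloud(n,d).reshape(-1,3)
  for t,g,z in(('P2',(610,-119.6),110),('P1',(617,-17.6),110),('tray',(575,-368),79)):
    Q=P[(np.hypot(P[:,0]-g[0],P[:,1]-g[1])<45)&(abs(P[:,2]-z)<7)];print(n,t,*(fit(Q) if len(Q)>5 else '-'))
  Q=P[(P[:,2]>108)&(P[:,2]<136)&(P[:,0]>555)&(P[:,0]<690)&(abs(P[:,1]+209)<20)];print('ball',Q.mean(0),len(Q))
  Q=P[(P[:,2]>200)&(P[:,2]<225)&(abs(P[:,0]-486)<12)&(P[:,1]>275)&(P[:,1]<400)];print('bar',fit(Q),np.percentile(Q[:,2],[5,50,95]))
E
```

```text
eef_pos: [622.0, -210.7, 107.5]
ee_rot: [-0.005, 0.707, 0.707, -0.004]
force: [-27.4, 2.8, 11.5]
time_s: 41.0
eef_pos: [466.2, -210.8, 228.0]
ee_rot: [0.001, 0.707, 0.707, 0.0]
force: [-0.2, -0.6, -0.9]
grip_width: 0.0
grip_force: 0.0
scene P2 [ 609.5 -119.4] 1.933 [13.6 44.5] 134
scene P1 [615.9 -15.9] 1.917 [13.4 44.4] 142
scene tray [ 576.2 -365.6] 2.848 [14.7 44.8] 111
ball [ 647.15010378 -209.19272368  128.49423341] 113
bar (array([487.6, 330. ]), 1.393, array([14.8, 90.8]), 320) [208.93597628 216.89830928 219.85901592]
top P2 [ 611.9 -120.3] 1.936 [12.5 44.4] 87
top P1 [618.1 -16.8] 1.922 [13.  43.6] 89
top tray [ 590.9 -369.7] 2.914 [12.8 21.7] 39
ball [ 646.66323371 -211.67724725  128.61290897] 81
bar (array([488.2, 327.5]), 1.401, array([12.9, 92.6]), 166) [209.27031908 216.80878833 220.74108915]
```

All in place; handing in.

```bash
python3 -c "
from rig import ctrl
print(ctrl.finish_job())"
```

```text
the job is handed in; nothing more can be done
None
```

I handed the job in with the spent cartridge in the tray, both fresh cartridges locked at their stops, the pail on its hook and the valve fully open; I had opened the valve once earlier, then shut it, re-twisted the middle cartridge that had been knocked about 0.08 rad off its stop, and reopened it last.

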